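# Hook the masking tape out of the sliding-door case

## Task

The masking tape has slid to the back of the low clear-topped case, where a hand does not fit. Slide the door in front of it all the way aside past the other door, put the tip of the chip hook into the hole of the roll and drag the roll flat out onto the bench in front of the case without touching the roll with the gripper itself. Then lay the hook down on the open bench, push both doors fully shut, and leave the tape measure, the glue bottle and the oil can where they are.

Things in the scene. Friction and masses are not known exactly. Their poses are not given: they have to be found in the camera images.
- case: Low bench-top case, fixed during a run, 150 deep (x) x 270 wide (y) x 106 mm high: plywood ends, back, base and divider, aluminium frame, clear top. Origin under its middle on the bench; own +x points into the case, z up; its front is at x = -78 mm. Base board 6 mm thick without a sill (grooves are flush); doorway from z = 6 to 94 mm, under an aluminium header.
- plus_y_bay (a point): Middle of the floor of the +y compartment, at (3, 65, 6) mm of the case. Inside it y runs from 4 mm (the divider) to 125 mm and x from the doors to the back wall at +64 mm. The front door closes it. The roll lies in one compartment, the tape measure in the other.
- minus_y_bay (a point): The same point of the -y compartment, at (3, -65, 6) mm of the case; the mirror image. The rear door closes it.
- front_door (a joint): Slide of the clear door on the front track (panel at case x = -71 mm) over the +y compartment. 0 = shut, up to 0.107 m as it slides towards case -y, in front of the other door; the clear doorway left beside it is as wide as this value. 1 to 2 N move it; it stays where it is left.
- rear_door (a joint): Slide of the clear door on the rear track (panel at case x = -59 mm) over the -y compartment. 0 = shut, up to 0.107 m as it slides towards case +y, behind the front door. 1 to 2 N move it; it stays. The front door's free edge meets this door's pull when the two values add to 0.108 m, so a door pushed wide open pushes the other one shut.
- front_door_pull (a point): On the front door's edge pull, an upright aluminium strip 9 mm thick (case y) at the door's outer, +y edge, z = 8 to 92 mm, standing out to case x = -92 mm, 14 mm proud of the case front. This point: x = -85, z = 70 mm, mid-thickness. Door shut: strip's outer face at case y = 125 mm, level with the inner face of the case's end.
- rear_door_pull (a point): The same point on the rear door's like pull at that door's outer, -y edge; it too stands out to case x = -92 mm (shut: outer face at case y = -125 mm).
- masking_tape: Roll of masking tape lying flat, 94 mm outside diameter, 24 mm high, 90 g, cream with a brown core. Origin at the centre of its underside. Take its hole as 54 mm clear diameter, open right through.
- chip_hook: Hook tool lying on the bench, 140 g. Own +x runs from handle to hook, z up as it lies; origin under the middle of the handle. Blue handle 105 x 24 x 34 mm with flat sides (x = -52 to 52 mm); a 7 mm steel rod rises from its front end to z = 44 mm (top 48 mm) at x = 126 mm, then bends straight down at x = 135 mm to the level of the handle's underside.
- hook_tip (a point): Lower end of the hook's bent-down tip, at (135, 0, 0) mm of the hook.
- hook_grip (a point): Middle of the hook's handle, at (0, 0, 18) mm of the hook.
- tape_measure: Yellow tape measure, 77 x 83 x 35 mm, lying in the other compartment; stays there. Origin under its middle.
- glue_bottle: Cream glue bottle with orange cap standing on the bench, 59 x 64 x 155 mm; bystander. Origin under its middle.
- oil_can: Grey oil can with bent spout standing on the bench, 79 x 81 x 152 mm; bystander. Origin under its middle.

How it is judged:
By the outcome, as a careful person would: the job done as asked, in the order asked, and still so for the second after the job is handed in, with the robot touching nothing.
It also fails if it takes over 67 s, if anything falls off the work surface, if the arm or the gripper's body presses on something with over 40 N, if the wrist force passes 120 N, or if a joint passes its speed limit or range.

## Robot

A 6-joint arm with a two-finger parallel gripper is mounted at the origin on a cart in front of the work surface, level with it; the furniture and walls round the work are solid. World frame = base frame: x ahead of the robot, y to its left, z up, the work surface at z = 0. Lengths are in mm, angles in rad, forces in N, time in s.
With the tool pointing down it reaches from about 400 to 925 mm from the base axis. Payload 12.5 kg.
Tool frame: the origin (TCP) lies between the finger pads; the fingertips stand 19 mm ahead of it and the grasp point (between the pads) is the TCP (env.nose_length is the distance from the TCP to the fingertips, in mm); z points along the fingers, y is the line along which they close (so a half turn about z gives the same grasp; the last joint's range is limited). The gripper opens to 95 mm and grips with 3 to 60 N. Pads are 20 mm wide; open, the fingers measure 119 mm over their backs; the gripper's body (75 mm by 180 mm) begins 59 mm behind the grasp point.
Start: joints at [-1.296, 0.491, 1.559, -0, 1.092, -0.106], TCP at [232.313, -580.237, 233.661] pointing down, gripper open.
Joint ranges: [-3.1, 3.1], [-0.84, 2.19], [0.05, 2.79], [-1.13, 4.28], [0.06, 2.93], [-2.69, 2.69]. Speed limits (rad/s): [2.22, 2.22, 2.79, 3.14, 3.14, 3.14].

## Interface

Orientations are given as [roll, pitch, yaw] about the fixed x, y, z axes, in that order (R = Rz(yaw) Ry(pitch) Rx(roll)).
In Python, from cell import env gives the robot as it stands. The module is installed in compiled form; this text tells all that it offers.
- The arm moves only by the tool drive_tool, never from a script. Its argument "rows" is a list that holds one entry, the list of rows, each a list of 7 numbers: the shift along the tool's x, y, z scaled (see below), then the turn, a rotation vector about the tool's x, y, z scaled (see below), then the opening, from 0 (shut) to 1 (fully open). In form: [[[tx, ty, tz, ax, ay, az, jaw], ...]]. A call has 1 to 5 rows; each row shifts and turns the commanded pose from where the row before left it, along the tool's axes as they then stand; what a row does not reach is not made up. The controller multiplies each number of a shift by 250 mm and each number of a turn by 180 degrees. A row lasts 1/8 s, in which the tool goes at most 62.5 mm and 10.7 degrees, less where a joint would pass 70% of its speed; a pose out of reach is approached as far as the arm can. A call with a number of a shift or a turn outside -1 to 1 is refused whole. A call with a gripper value outside its range is refused whole. The fingers move at their own pace and stop on an object; the grip force is fixed at half the most. Time passes only in rows, so rows that do not move let the fingers close. It gives the time, the measured TCP pose, the force, the opening and the grip force at its end, in the units of the state.
- env.state(): the state, without advancing time (a new reading comes with each control period).
- env.read_camera(name): name is "scene" or "top" or "wrist"; returns a dict with "color" (384x512x3 uint8, blue, green, red), "camera_matrix" (3x3 intrinsics, pixels), "pose" (4x4, takes a point from camera to world coordinates). Camera axes: x right, y up, looking along -z (the intrinsics and any distortion apply to the point x, -y, -z); pixel columns grow to the right and rows downward; lengths in mm; the calibration is good to about 2 mm. A picture is of the moment at which its call begins. There is no depth.
- env.job_done(): hands the job in; it is judged then, once.
Trained networks look in a picture, given as the dict that the camera call returned (one of the last four; its "shot" number tells which), for a name from the list of things; names that differ only in an ending like _2 or _b are one class to them, and where a whole thing is asked for, a point or a joint stands for the part that bears it (a point fixed in the world has none). Each returns a list of dicts, best first, with "score" (0 to 1); they miss things now and then, are a little off and sometimes report something else, mostly with a low value. They report only what shows in the picture. A call takes as long as a camera call.
- env.search_frame(name, picture): "at" ([x, y, z] in mm, in the coordinates of the camera as it stood for that picture, good to about 4 mm: the middle of the surface that is visible of it).
- env.place_of(name, picture): "at" ([x, y, z] in mm, in the coordinates of the camera as it stood for that picture, good to about 4 mm: a listed point, or the origin of a listed thing).
The state is a dict: "t": time; "joints": joint angles; "qvel": joint speeds; "tau": joint torques, N m; "eef_pos": TCP position; "tcp_rot": TCP orientation; "ft_force": force on the tool from outside, world axes, zero at the start; "moment": the same for the moment, N m; "opening": opening from 0.0 (shut) to 1.0 (fully open); "grip_force": force on a finger pad.
Only numpy, scipy, OpenCV 4.12 (cv2) and the standard library are available. Lean on these libraries where they do the work, as an engineer would, in place of code of your own. Each camera call takes 0.05 s, during which the arm holds its last target. There are 200 camera calls.

## Working session

There is one attempt and no reset: what is moved stays moved. The work goes in short steps, Python scripts to look and compute and a tool call to move; the robot and the scene stay as the last step left them, time stands still between calls to the robot, and variables do not carry over. Pictures are saved under pics/ and viewed, at most 11 in all, crops included, and the job is handed in when it is done.

Besides the shell and the picture viewer there is one more tool, called after ">>>" as a command line: name --argument value ..., lists and objects as JSON in quotes. drive_tool: Moves the arm, as the interface text tells. Its arguments: {"type":"object","properties":{"rows":{"type":"array","items":{"type":"array","items":{"type":"array","items":{"type":"number","minimum":-1,"maximum":1}}}}},"required":["rows"]}

```bash
mkdir -p pics
cat > h.py <<'E'
import numpy as np, cv2
from cell import env
from scipy.spatial.transform import Rotation as R
def w(p,at): return (p["pose"]@np.r_[at,1])[:3]
def px(p,X):
    c=np.linalg.inv(p["pose"])@np.r_[X,1]; c=c[:3]*[1,-1,-1]; k=p["camera_matrix"]@c; return k[:2]/k[2]
def ray(p,uv,z):
    d=np.linalg.inv(p["camera_matrix"])@np.r_[uv,1]*[1,-1,-1]; d=p["pose"][:3,:3]@d; o=p["pose"][:3,3]; return o+d*(z-o[2])/d[2]
E
python3 - <<'E'
from h import *
s=env.state();print({k:np.round(v,3).tolist() for k,v in s.items()})
ims=[]
for c in ["top","scene","wrist"]:
    p=env.read_camera(c);cv2.imwrite(f"pics/a_{c}.png",p["color"]);print(c,p["pose"].round(2).tolist())
    for n in ["case","plus_y_bay","minus_y_bay","front_door_pull","rear_door_pull","masking_tape","chip_hook","hook_tip","hook_grip","tape_measure","glue_bottle","oil_can"]:
        for d in env.place_of(n,p)[:2]:
            X=w(p,d["at"]);print(n,round(d["score"],2),X.round(),px(p,X).round())
E
```

```text
{'t': 0.0, 'joints': [-1.296, 0.492, 1.559, -0.0, 1.092, -0.106], 'qvel': [-0.001, -0.001, -0.0, -0.002, 0.001, 0.0], 'tau': [0.001, -61.265, -25.817, 0.069, 0.048, -0.0], 'eef_pos': [232.255, -579.999, 233.061], 'tcp_rot': [-3.14, -0.0, 0.381], 'ft_force': [-0.169, -0.063, 0.562], 'moment': [-0.011, 0.005, 0.004], 'grip_force': 0.0, 'opening': 1.002}
top [[0.01, 0.98, -0.18, 275.33], [-1.0, 0.02, 0.05, 88.72], [0.06, 0.18, 0.98, 1418.21], [0.0, 0.0, 0.0, 1.0]]
case 0.56 [546. 311.  -1.] [153. 185.]
case 0.34 [ 639. -240.    3.] [342. 157.]
front_door_pull 0.64 [431. 267.  68.] [164. 222.]
rear_door_pull 0.61 [614. 190.  69.] [194. 156.]
chip_hook 0.59 [ 448. -240.    7.] [344. 221.]
chip_hook 0.44 [ 664. -133.    1.] [306. 148.]
hook_tip 0.77 [ 451. -100.   -0.] [295. 219.]
hook_grip 0.87 [ 449. -238.   17.] [344. 220.]
glue_bottle 0.92 [ 662. -135.   -1.] [307. 149.]
oil_can 0.97 [ 640. -244.    1.] [344. 157.]
scene [[-0.87, 0.36, -0.34, 103.66], [-0.49, -0.65, 0.58, 784.71], [-0.01, 0.67, 0.74, 1037.38], [0.0, 0.0, 0.0, 1.0]]
case 0.68 [545. 313.   6.] [209. 274.]
chip_hook 0.73 [ 446. -242.    1.] [320. 169.]
hook_tip 0.75 [ 452. -102.    3.] [301. 193.]
hook_grip 0.7 [ 447. -235.   19.] [319. 166.]
glue_bottle 0.9 [ 658. -134.   -0.] [253. 167.]
oil_can 0.72 [ 644. -243.    2.] [271. 150.]
wrist [[0.37, 0.9, 0.24, 299.29], [-0.93, 0.36, 0.1, -552.85], [-0.0, -0.26, 0.97, 385.17], [0.0, 0.0, 0.0, 1.0]]
```

Run:
```python
import cv2,numpy as np
a=cv2.imread("pics/a_top.png")[110:270,110:380];b=cv2.imread("pics/a_scene.png")[120:360,120:380]
a=cv2.resize(a,(780,462),interpolation=cv2.INTER_CUBIC);cv2.imwrite("pics/a1.png",a)
cv2.imwrite("pics/a2.png",cv2.resize(b,(650,600),interpolation=cv2.INTER_CUBIC))
```

```text
(no output)
```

View pics/a1.png

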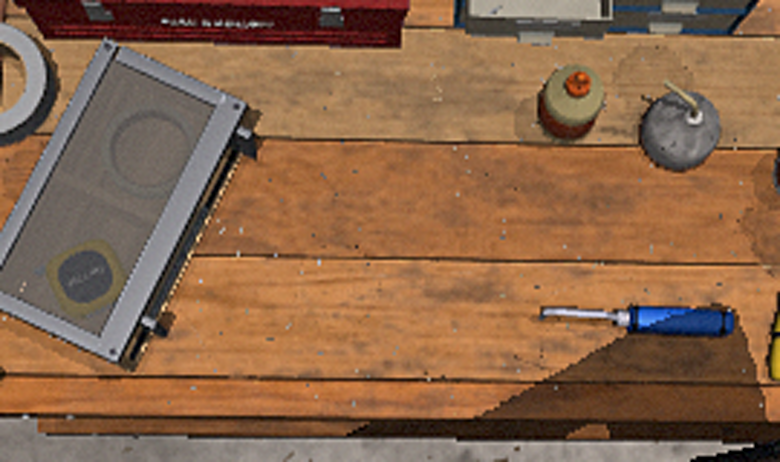

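View pics/a2.png

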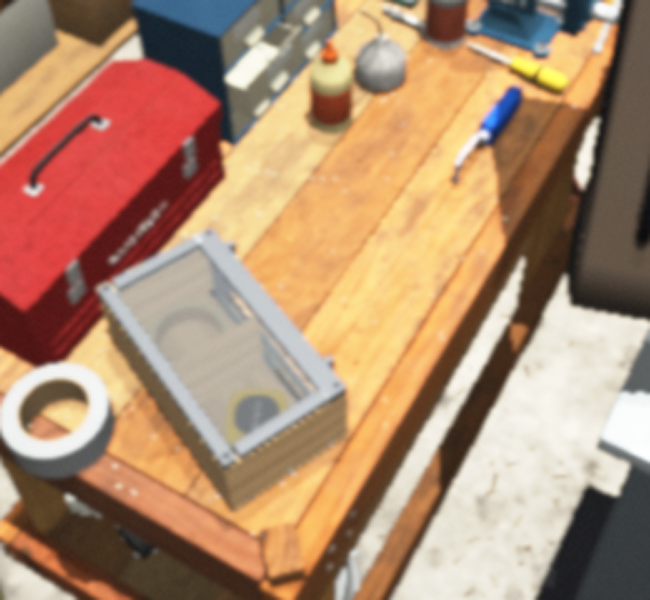

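The top view shows the case with its front facing right (world -y) and slightly toward the robot. The roll is in the far compartment (crop px 150,150), behind the rear door. The tape measure is in the near one (85,275). The hook is at crop (540–730, 315). I'll move over the case front for a wrist view.

```bash
cat >> h.py <<'E'
import sys
def plan(*wps,vmax=55):
    """wps: (x,y,z,yawdeg,jaw[,vmax]); prints rows of 5"""
    s=env.state();P=np.array(s["eef_pos"]);M=R.from_euler("xyz",s["tcp_rot"]).as_matrix()
    print("t",round(s["t"],2),"at",P.round(1),np.degrees(s["tcp_rot"]).round(1),"F",np.round(s["ft_force"],1),"op",round(s["opening"],3))
    rows=[]
    for q in wps:
        T=np.array(q[:3],float);G=R.from_euler("xyz",[180,0,q[3]],degrees=True).as_matrix();v=q[5] if len(q)>5 else vmax
        rv=R.from_matrix(M.T@G).as_rotvec()
        n=max(1,int(np.ceil(max(np.linalg.norm(T-P)/v,np.degrees(np.linalg.norm(rv))/10.4))))
        for i in range(n):
            d=M.T@(T-P)/(n-i)
            r=np.round(np.r_[d/250,rv/n/np.pi],4)
            rows.append([*r.tolist(),q[4]])
            P=P+M@(r[:3]*250);M=M@R.from_rotvec(r[3:]*np.pi).as_matrix()
    for i in range(0,len(rows),5): print("[["+",".join("["+",".join(f"{x:g}" for x in r)+"]" for r in rows[i:i+5])+"]]")
E
python3 -c "
from h import *
plan((520,190,300,63,1.0))"
```

```text
t 1.95 at [ 232.3 -580.2  233.7] [180.    0.   21.8] F [-0.3 -0.3 -0.3] op 0.998
[[[0.1476,-0.1622,-0.0177,0,0,-0.0153,1],[0.1552,-0.1549,-0.0177,0,0,-0.0153,1],[0.1624,-0.1472,-0.0177,0,0,-0.0153,1],[0.1693,-0.1393,-0.0177,0,0,-0.0153,1],[0.1758,-0.131,-0.0177,0,0,-0.0153,1]]]
[[[0.1819,-0.1224,-0.0177,0,0,-0.0153,1],[0.1876,-0.1135,-0.0177,0,0,-0.0153,1],[0.1928,-0.1043,-0.0177,0,0,-0.0153,1],[0.1976,-0.095,-0.0177,0,0,-0.0153,1],[0.202,-0.0854,-0.0177,0,0,-0.0153,1]]]
[[[0.2058,-0.0755,-0.0177,0,0,-0.0153,1],[0.2092,-0.0656,-0.0178,0,0,-0.0153,1],[0.2122,-0.0554,-0.0177,0,0,-0.0153,1],[0.2145,-0.0452,-0.0178,0,0,-0.0153,1],[0.2165,-0.0348,-0.0177,0,0,-0.0153,1]]]
```

>>> drive_tool --rows '[[[0.15, -0.16, -0.018, 0, 0, -0.015, 1], [0.155, -0.155, -0.018, 0, 0, -0.015, 1], [0.16, -0.147, -0.018, 0, 0, -0.015, 1], [0.17, -0.14, -0.018, 0, 0, -0.015, 1], [0.175, -0.13, -0.018, 0, 0, -0.015, 1]]]'

```text
t: 2.58
eef_pos: [329.2, -322.7, 256.4]
tcp_rot: [3.141, -0.0, 0.618]
ft_force: [0.8, 0.0, -0.1]
opening: 1.003
grip_force: 0.0
```

>>> drive_tool --rows '[[[0.18, -0.12, -0.018, 0, 0, -0.015, 1], [0.19, -0.115, -0.018, 0, 0, -0.015, 1], [0.19, -0.105, -0.018, 0, 0, -0.015, 1], [0.2, -0.095, -0.018, 0, 0, -0.015, 1], [0.2, -0.085, -0.018, 0, 0, -0.015, 1]]]'

```text
t: 3.2
eef_pos: [426.7, -67.0, 279.1]
tcp_rot: [3.141, -0.0, 0.854]
ft_force: [0.7, -0.7, -0.1]
opening: 1.001
grip_force: 0.0
```

>>> drive_tool --rows '[[[0.205, -0.075, -0.018, 0, 0, -0.015, 0.3], [0.21, -0.065, -0.018, 0, 0, -0.015, 0.3], [0.21, -0.055, -0.018, 0, 0, -0.016, 0.3], [0.215, -0.045, -0.018, 0, 0, -0.016, 0.3], [0.215, -0.035, -0.018, 0, 0, -0.016, 0.3]]]'

```text
t: 3.82
eef_pos: [524.8, 188.2, 301.4]
tcp_rot: [3.141, -0.0, 1.099]
ft_force: [0.1, -0.9, -0.1]
opening: 0.532
grip_force: 0.0
```

Run:
```python
from h import *
s=env.state();print(s["t"],np.round(s["eef_pos"],1),np.degrees(s["tcp_rot"]).round(1))
p=env.read_camera("wrist");cv2.imwrite("pics/b.png",p["color"])
for n in ["case","minus_y_bay","front_door_pull","rear_door_pull","masking_tape","tape_measure"]:
    for d in env.place_of(n,p)[:1]:
        X=w(p,d["at"]);print(n,round(d["score"],2),X.round(),px(p,X).round())
np.savez("b.npz",pose=p["pose"],K=p["camera_matrix"])
```

```text
3.825 [524.8 188.2 301.4] [180.  -0.  63.]
case 0.72 [425. 272.  70.] [162. 152.]
front_door_pull 0.67 [428. 271.  69.] [165. 152.]
rear_door_pull 0.61 [611. 194.  70.] [314. 141.]
```

View pics/b.png

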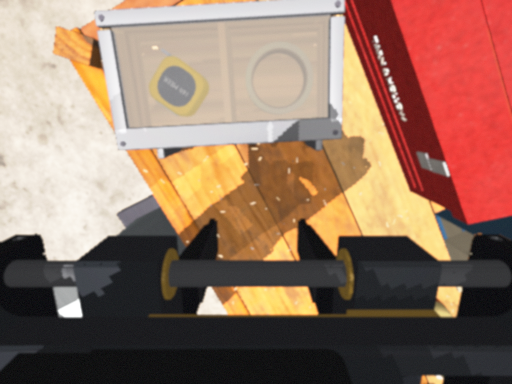

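The wrist view shows case top corners at about (98,10), (343,0), (340,136) and (120,149). The pulls sit near (165,152) and (318,143), so both doors seem to be ajar. The roll ring is at (280,78). I'll fit the case pose and door values.

Run:
```python
from h import *
from scipy.optimize import least_squares
d=np.load("b.npz");p={"pose":d["pose"],"camera_matrix":d["K"]}
im=cv2.imread("pics/b.png");cv2.imwrite("pics/b2.png",cv2.resize(im[0:180,80:380],(800,480),interpolation=cv2.INTER_CUBIC))
uv=np.array([(98,11),(344,0),(341,136),(119,149)])
loc=np.array([(75,135),(75,-135),(-78,-135),(-78,135)],float)
def tow(q,l): c,s=np.cos(q[2]),np.sin(q[2]); return np.r_[q[0]+c*l[0]-s*l[1],q[1]+s*l[0]+c*l[1],l[2]]
f=lambda q:np.concatenate([px(p,tow(q,np.r_[l,106]))-u for l,u in zip(loc,uv)])
r=least_squares(f,[546,311,1.1]);q=r.x;print(q[:2],np.degrees(q[2]),r.fun.round(1))
def toc(X): c,s=np.cos(q[2]),np.sin(q[2]);a,b=X[:2]-q[:2];return np.round([c*a+s*b,-s*a+c*b],1)
for n,X in dict(fp=(428,271),rp=(611,194),fp2=(431,267),rp2=(614,190)).items(): print(n,toc(np.array(X,float)))
for y in (-120.5,-100,-90,120.5,100,90,80): print(y,px(p,tow(q,(-92,y,92))).round(1))
print("roll", toc(ray(p,(280,79),30)),"tapem",toc(ray(p,(178,86),38)))
```

```text
[545.54632161 309.38206989] 65.62630397372148 [-3.9 -2.1  3.1 -4.4  1.6  6.  -0.6  3.3]
fp [-83.5  91.2]
rp [ -78.1 -107.2]
fp2 [-85.9  86.8]
rp2 [ -80.5 -111.6]
-120.5 [327.4 153. ]
-100 [311.1 153.7]
-90 [303.1 154.1]
120.5 [136.8 161.7]
100 [152.9 160.9]
90 [160.7 160.6]
80 [168.6 160.2]
roll [  5.1 -68.1] tapem [ 1.6 71.7]
```

View pics/b2.png

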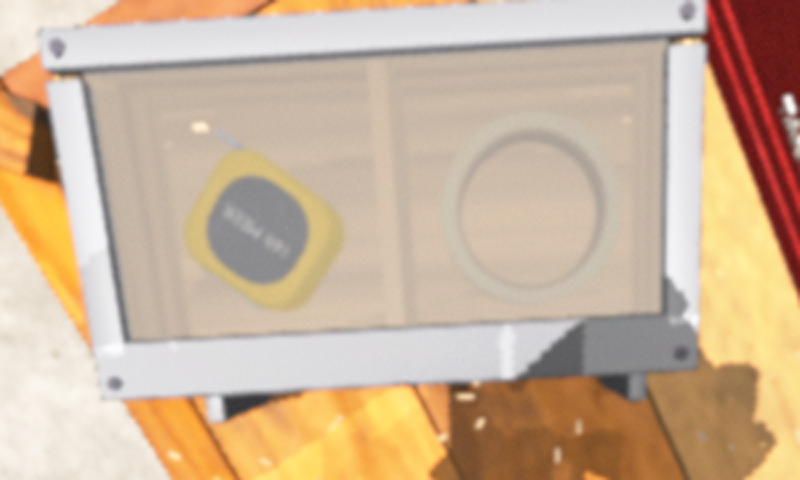

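```bash
cat > q.py <<'E'
from h import *
def tow(q,l): c,s=np.cos(q[2]),np.sin(q[2]); return np.r_[q[0]+c*l[0]-s*l[1],q[1]+s*l[0]+c*l[1],l[2]]
def toc(q,X): c,s=np.cos(q[2]),np.sin(q[2]);a,b=X[:2]-q[:2];return np.round([c*a+s*b,-s*a+c*b],1)
E
python3 - <<'E'
from q import *
from scipy.optimize import least_squares
d=np.load("b.npz");p={"pose":d["pose"],"camera_matrix":d["K"]}
t=env.read_camera("top")
ut=np.array([(107,212),(147.4,123.8),(194.8,144.6),(151.5,236)])
uv=np.array([(95,11.3),(344.5,-1),(341.4,138),(118.6,150)])
def f(q):
    loc=[(q[3],135),(q[3],-135),(-78,-135),(-78,135)]
    return np.concatenate([(px(p,tow(q,np.r_[l,q[4]]))-u)/1.3 for l,u in zip(loc,uv)]+[px(t,tow(q,np.r_[l,q[4]]))-u for l,u in zip(loc,ut)])
r=least_squares(f,[546,311,1.1,75,106],loss="soft_l1");q=r.x;print(q.round(2),np.degrees(q[2]),f(q).round(1))
for n,X in dict(fp=(428,271),rp=(611,194),fp2=(431,267),rp2=(614,190)).items(): print(n,toc(q,np.array(X,float)))
print("pull tops",toc(q,ray(p,(160.5,156.5),92)),toc(q,ray(p,(321,149),92)))
print("roll", toc(q,ray(p,(280,79),30)))
E
```

```text
[545.82 312.81   1.15  69.04 102.56] 65.97855157780602 [-0.   2.   0.   0.  -0.1  0.3  0.1  0.  -7.7 -0.2 -1.2 -1.2  0.3  0.4
 -1.5 -0.7]
fp [-86.2  90.6]
rp [ -82.  -107.9]
fp2 [-88.6  86.2]
rp2 [ -84.4 -112.3]
pull tops [-89.6  89. ] [ -90.6 -113. ]
roll [  1.4 -69.3]
```

```bash
cat >> q.py <<'E'
Q=np.array([545.8,312.8,np.radians(66)])
def C(x,y,z,jaw,v=55,yaw=66): return (*tow(Q,(x,y,z)),yaw,jaw,v)
E
python3 -c "
from q import *
plan(C(-93,-111,180,.4),C(-92,-111,61,.4,40))"
```

```text
t 4.22 at [524.2 185.2 301.2] [180.    0.   62.8] F [ 0.3 -0.1 -0.4] op 0.308
[[[0.049,0.1025,0.1616,0,0,-0.006,0.4],[0.0471,0.1034,0.1617,0,0,-0.006,0.4],[0.0451,0.1043,0.1616,0,0,-0.006,0.4],[0.0013,-0,0.1587,0,0,0,0.4],[0.0014,-0,0.1587,0,0,0,0.4]]]
[[[0.0013,-0.0001,0.1586,0,0,0,0.4]]]
```

>>> drive_tool --rows '[[[0.049, 0.1025, 0.16, 0, 0, -0.006, 0.4], [0.047, 0.1035, 0.16, 0, 0, -0.006, 0.4], [0.045, 0.104, 0.16, 0, 0, -0.006, 0.4], [0, 0, 0.05, 0, 0, 0, 0.4]]]'

```text
t: 4.72
eef_pos: [609.8, 182.4, 166.0]
tcp_rot: [-3.139, 0.002, 1.152]
ft_force: [-0.5, -0.3, 0.2]
opening: 0.402
grip_force: 0.0
```

Run:
```python
from q import *
s=env.state();print(np.round(s["eef_pos"],1),toc(Q,np.array(s["eef_pos"])))
p=env.read_camera("wrist");cv2.imwrite("pics/c.png",p["color"])
for n in ["rear_door_pull","front_door_pull"]:
    for d in env.place_of(n,p)[:2]:
        X=w(p,d["at"]);print(n,round(d["score"],2),X.round(),toc(Q,X),px(p,X).round())
```

```text
[609.8 182.4 166. ] [ -93.1 -111.5]
rear_door_pull 0.53 [611. 191.  68.] [ -84.5 -108.6] [254. 192.]
front_door_pull 0.86 [428. 269.  69.] [-87.5  89.7] [ 34. 195.]
```

View pics/c.png

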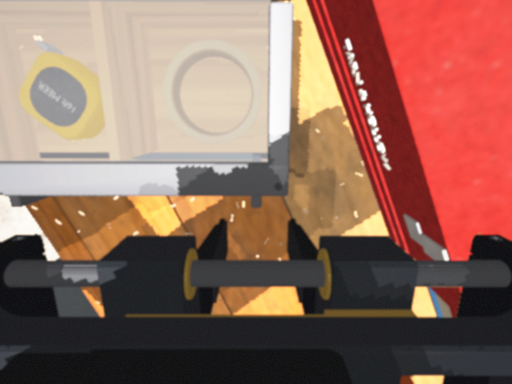

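The pull is at (257,200), centred between the fingers, and the case front is parallel to the image rows. I'll descend, grip and slide the door.

>>> drive_tool --rows '[[[0.002, 0, 0.14, 0, 0, 0, 0.4], [0.002, 0, 0.14, 0, 0, 0, 0.4], [0.002, 0, 0.14, 0, 0, 0, 0.4], [0, 0, 0, 0, 0, 0, 0], [0, 0, 0, 0, 0, 0, 0]]]'

```text
t: 5.5
eef_pos: [610.8, 185.1, 65.9]
tcp_rot: [3.139, -0.001, 1.154]
ft_force: [-0.2, -3.3, -0.3]
opening: 0.247
grip_force: 1.4
```

Run:
```python
from q import *
s=env.state();print(s["t"],np.round(s["eef_pos"],1),toc(Q,np.array(s["eef_pos"])),s["opening"],s["grip_force"],np.round(s["ft_force"],1))
```

```text
5.5 [610.8 185.1  65.9] [ -90.2 -111.3] 0.24673306164046524 1.4376188185997307 [-0.2 -3.3 -0.3]
```

>>> drive_tool --rows '[[[0, 0, 0.01, 0, 0, 0, 0], [0, 0, 0, 0, 0, 0, 0], [0, -0.03, 0, 0, 0, 0, 0], [0, -0.06, 0, 0, 0, 0, 0], [0, -0.06, 0, 0, 0, 0, 0]]]'

```text
t: 6.12
eef_pos: [576.1, 200.6, 62.4]
tcp_rot: [3.14, -0.001, 1.153]
ft_force: [0.4, -2.9, 7.2]
opening: 0.096
grip_force: 30.0
```

```bash
cat > st.py <<'E'
from q import *
s=env.state();print(round(s["t"],2),np.round(s["eef_pos"],1),"case",toc(Q,np.array(s["eef_pos"])),np.round(s["opening"],3),round(s["grip_force"],1),"F",np.round(s["ft_force"],1),"Fcase",toc(np.r_[0,0,Q[2]],np.array(s["ft_force"])))
E
python3 st.py
```

```text
6.12 [576.1 200.6  62.4] case [-90.2 -73.4] 0.096 30.0 F [ 0.4 -2.9  7.2] Fcase [-2.5 -1.5]
```

>>> drive_tool --rows '[[[0, -0.07, 0, 0, 0, 0, 0], [0, -0.07, 0, 0, 0, 0, 0], [0, -0.06, 0, 0, 0, 0, 0], [0, -0.02, 0, 0, 0, 0, 0], [0, 0, 0, 0, 0, 0, 0]]]'

```text
t: 6.75
eef_pos: [525.6, 223.2, 62.4]
tcp_rot: [3.141, -0.001, 1.154]
ft_force: [-1.9, -0.9, 9.2]
opening: 0.095
grip_force: 30.4
```

```bash
python3 st.py
```

```text
6.75 [525.6 223.2  62.4] case [-90.1 -18. ] 0.095 30.4 F [-1.9 -0.9  9.2] Fcase [-1.6  1.4]
```

>>> drive_tool --rows '[[[0, -0.01, 0, 0, 0, 0, 0], [0, -0.01, 0, 0, 0, 0, 0]]]'

```text
t: 7.0
eef_pos: [521.6, 225.0, 62.4]
tcp_rot: [3.14, -0.002, 1.153]
ft_force: [0.7, -3.3, 8.2]
opening: 0.093
grip_force: 30.0
```

>>> drive_tool --rows '[[[0, -0.01, 0, 0, 0, 0, 0], [0, 0, 0, 0, 0, 0, 0]]]'

```text
t: 7.25
eef_pos: [521.3, 225.1, 62.6]
tcp_rot: [3.136, -0.003, 1.153]
ft_force: [10.8, -11.6, 4.8]
opening: 0.096
grip_force: 30.0
```

```bash
python3 st.py
```

```text
7.25 [521.3 225.1  62.6] case [-90.  -13.3] 0.096 30.0 F [ 10.8 -11.6   4.8] Fcase [ -6.3 -14.6]
```

```bash
python3 -c "
from q import *
plan(C(-90,-13.3,62,.35,30),C(-92,-13.3,180,.5),(448,-250,190,88,.6))"
```

```text
t 7.25 at [521.3 225.1  62.6] [179.7  -0.2  66.1] F [ 10.8 -11.6   4.8] op 0.096
[[[0.0002,-0.0001,0.0022,0.0017,-0.0009,0.0005,0.35],[-0.0027,-0,-0.1573,-0,0,-0,0.5],[-0.0027,-0,-0.1573,-0,0,-0,0.5],[-0.0027,-0,-0.1574,-0,0,-0,0.5],[-0.2053,0.0561,-0.0044,-0,0,-0.0136,0.6]]]
[[[-0.2075,0.0473,-0.0044,-0,0,-0.0136,0.6],[-0.2093,0.0384,-0.0044,-0,0,-0.0136,0.6],[-0.2108,0.0295,-0.0044,-0,0,-0.0136,0.6],[-0.2118,0.0204,-0.0045,-0,0,-0.0136,0.6],[-0.2125,0.0114,-0.0044,-0,0,-0.0136,0.6]]]
[[[-0.2128,0.0022,-0.0045,-0,0,-0.0136,0.6],[-0.2128,-0.0068,-0.0044,-0,0,-0.0136,0.6],[-0.2122,-0.0159,-0.0045,-0,0,-0.0136,0.6]]]
```

>>> drive_tool --rows '[[[0, 0.005, 0, 0, 0, 0, 0.35], [0, 0, 0, 0, 0, 0, 0.35], [-0.003, 0, -0.157, 0, 0, 0, 0.35], [-0.003, 0, -0.157, 0, 0, 0, 0.5], [-0.003, 0, -0.157, 0, 0, 0, 0.5]]]'

```text
t: 7.88
eef_pos: [518.5, 223.4, 180.1]
tcp_rot: [-3.141, 0.0, 1.154]
ft_force: [0.3, -0.8, -0.2]
opening: 0.482
grip_force: 0.0
```

>>> drive_tool --rows '[[[-0.205, 0.056, -0.004, 0, 0, -0.0135, 0.6], [-0.207, 0.047, -0.004, 0, 0, -0.0135, 0.6], [-0.21, 0.038, -0.004, 0, 0, -0.0135, 0.6], [-0.21, 0.03, -0.004, 0, 0, -0.0135, 0.6], [-0.21, 0.02, -0.005, 0, 0, -0.0135, 0.6]]]'

```text
t: 8.5
eef_pos: [478.5, -40.4, 184.3]
tcp_rot: [3.141, -0.0, 1.368]
ft_force: [0.6, -0.1, 0.0]
opening: 0.601
grip_force: 0.0
```

>>> drive_tool --rows '[[[-0.213, 0.011, -0.004, 0, 0, -0.0135, 0.6], [-0.213, 0.002, -0.004, 0, 0, -0.0135, 0.6], [-0.213, -0.007, -0.004, 0, 0, -0.0135, 0.6], [-0.21, -0.016, -0.004, 0, 0, -0.0135, 0.6], [0, 0, 0, 0, 0, 0, 0.6]]]'

```text
t: 9.12
eef_pos: [446.0, -251.6, 188.1]
tcp_rot: [3.141, 0.0, 1.532]
ft_force: [-0.6, 0.1, -0.7]
opening: 0.598
grip_force: 0.0
```

```bash
python3 st.py
python3 - <<'E'
from q import *
p=env.read_camera("wrist");cv2.imwrite("pics/d.png",p["color"]);np.savez("d.npz",pose=p["pose"],K=p["camera_matrix"])
for n in ["hook_tip","hook_grip","chip_hook"]:
    for d in env.place_of(n,p)[:1]:
        X=w(p,d["at"]);print(n,round(d["score"],2),X.round(),px(p,X).round())
p=env.read_camera("top")
for n in ["hook_tip","hook_grip","rear_door_pull","front_door_pull"]:
    for d in env.place_of(n,p)[:1]:
        X=w(p,d["at"]);print(n,round(d["score"],2),X.round(),toc(Q,X))
E
```

```text
9.12 [ 446.  -251.6  188.1] case [-556.2 -138.4] 0.598 0.0 F [-0.6  0.1 -0.7] Fcase [-0.2  0.6]
hook_tip 0.68 [ 640. -241.    1.] [420. 167.]
chip_hook 0.61 [ 450. -237.   -2.] [260. 169.]
hook_grip 0.67 [ 451. -236.   16.] [-540.1 -136.6]
rear_door_pull 0.44 [528. 231.  71.] [-81.9 -17.4]
front_door_pull 0.52 [405. 282.  69.] [-85.9 116.4]
```

View pics/d.png

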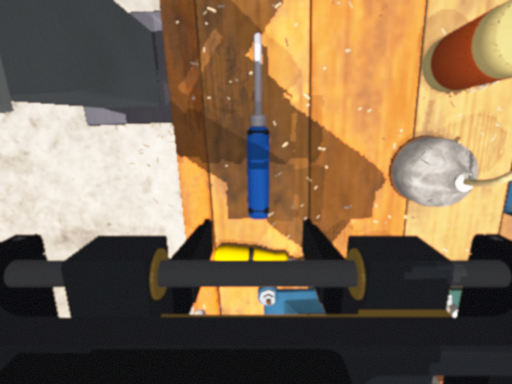

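Run:
```python
from q import *
d=np.load("d.npz");p={"pose":d["pose"],"camera_matrix":d["K"]}
a=ray(p,(258.5,218),20);b=ray(p,(259.5,126),20);c=ray(p,(257.5,36),46);print(a,b,c,np.degrees(np.arctan2(c[1]-a[1],c[0]-a[0])))
im=cv2.imread("pics/d.png");m=(im[:,:,0]>im[:,:,2].astype(int)+40)&(im[:,:,0]>80);m[:100]=0;m[225:]=0;m[:,:235]=0;m[:,285:]=0
ys,xs=np.nonzero(m);print(xs.min(),xs.max(),ys.min(),ys.max(),[ (y,xs[ys==y].mean()) for y in (135,150,170,190,210)])
print(ray(p,(258.5,170),34),ray(p,(258.5,170),18))
plan((447.5,-258,100,88.8,.6),(448,-258,19,88.8,.6,40))
```

```text
[ 446.04660123 -292.26513051   20.        ] [ 450.99030754 -186.71725661   20.        ] [ 451.87004114 -105.09848684   46.        ] 88.21789332978581
248 268 126 217 [(135, np.float64(258.0)), (150, np.float64(258.0)), (170, np.float64(258.0)), (190, np.float64(258.0)), (210, np.float64(258.0))]
[ 448.18083762 -232.53266605   34.        ] [ 448.13407873 -235.32741052   18.        ]
t 9.57 at [ 446.7 -248.4  188.2] [180.   0.  88.] F [-0.3 -0.  -0.5] op 0.596
[[[-0.0191,0.0022,0.1765,0,0,-0.0021,0.6],[-0.0191,0.002,0.1764,0,0,-0.0021,0.6],[0,0.0007,0.108,0,0,-0,0.6],[0,0.0006,0.108,0,0,-0,0.6],[0.0001,0.0007,0.108,0,0,-0,0.6]]]
```

The wrist view shows the hook upright in the image: handle u=248–268, v=126–217, rod tip at (258,36). It is parallel to the tool, so no turn is needed.

>>> drive_tool --rows '[[[-0.026, 0, 0.18, 0, 0, 0, 0.6], [-0.026, 0.002, 0.18, 0, 0, 0, 0.6], [0, 0.001, 0.15, 0, 0, 0, 0.6], [0, 0, 0.12, 0, 0, 0, 0.6], [0, 0, 0.035, 0, 0, 0, 0.6]]]'

```text
t: 10.2
eef_pos: [446.4, -261.5, 20.5]
tcp_rot: [-3.14, -0.001, 1.536]
ft_force: [-1.1, 0.4, 0.1]
opening: 0.601
grip_force: 0.0
```

>>> drive_tool --rows '[[[0, 0, 0, 0, 0, 0, 0], [0, 0, 0, 0, 0, 0, 0], [0, 0, 0, 0, 0, 0, 0], [0, 0, 0, 0, 0, 0, 0]]]'

```text
t: 10.7
eef_pos: [447.0, -262.3, 22.5]
tcp_rot: [3.141, 0.001, 1.535]
ft_force: [-1.1, 0.8, 6.2]
opening: 0.249
grip_force: 30.0
```

```bash
python3 st.py
```

```text
10.7 [ 447.  -262.3   22.5] case [-565.6 -143.7] 0.249 30.0 F [-1.1  0.8  6.2] Fcase [0.3 1.3]
```

```bash
python3 -c "
from q import *
plan((447,-262,85,88,0),C(-300,-70,85,0))"
```

```text
t 10.7 at [ 447.  -262.3   22.5] [179.9   0.   88. ] F [-1.1  0.8  6.2] op 0.249
[[[0.0006,0.0001,-0.1249,0.0001,0.0001,-0.0001,0],[0.0006,0.0001,-0.1249,0.0001,0.0001,-0.0001,0],[0.1823,0.0208,-0,0,0,0.0204,0],[0.1833,0.0091,-0,0,0,0.0204,0],[0.1835,-0.0026,-0,0,0,0.0204,0]]]
[[[0.183,-0.0144,-0,0,0,0.0204,0],[0.1817,-0.0261,-0.0001,0,0,0.0204,0],[0.1796,-0.0377,-0,0,0,0.0204,0]]]
```

>>> drive_tool --rows '[[[0, 0, -0.125, 0, 0, 0, 0], [0, 0, -0.125, 0, 0, 0, 0], [0.182, 0.021, 0, 0, 0, 0.0204, 0], [0.183, 0.009, 0, 0, 0, 0.0204, 0], [0.183, -0.003, 0, 0, 0, 0.0204, 0]]]'

```text
t: 11.32
eef_pos: [467.2, -125.1, 84.7]
tcp_rot: [3.141, 0.0, 1.34]
ft_force: [-0.0, 0.1, -1.4]
opening: 0.252
grip_force: 30.0
```

>>> drive_tool --rows '[[[0.183, -0.014, 0, 0, 0, 0.0204, 0], [0.182, -0.026, 0, 0, 0, 0.0204, 0], [0.18, -0.038, 0, 0, 0, 0.0204, 0], [0, 0, 0, 0, 0, 0, 0]]]'

```text
t: 11.82
eef_pos: [487.7, 12.3, 84.6]
tcp_rot: [3.141, -0.0, 1.154]
ft_force: [0.2, -0.2, -0.5]
opening: 0.251
grip_force: 30.0
```

```bash
python3 st.py
python3 - <<'E'
from q import *
p=env.read_camera("wrist");cv2.imwrite("pics/e.png",p["color"]);np.savez("e.npz",pose=p["pose"],K=p["camera_matrix"])
for n in ["hook_tip","hook_grip","masking_tape"]:
    for d in env.place_of(n,p)[:1]:
        X=w(p,d["at"]);print(n,round(d["score"],2),X.round(),toc(Q,X),px(p,X).round())
E
```

```text
11.82 [487.7  12.3  84.6] case [-298.1  -69.2] 0.251 30.0 F [ 0.2 -0.2 -0.5] Fcase [-0.1 -0.2]
hook_grip 0.78 [500.  36.  79.] [-271.5  -71. ] [261. 202.]
```

View pics/e.png

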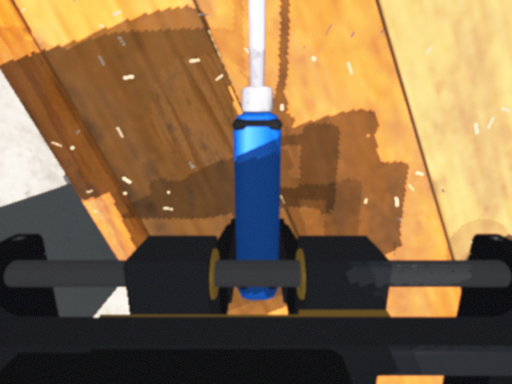

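The hook is held straight, with the handle centred at u≈257 and the rod up the same column. I'll cross-check the tip with the fixed cameras.

Run:
```python
from q import *
for c in ("scene","top"):
    p=env.read_camera(c)
    for n in ["hook_tip","masking_tape"]:
        for d in env.place_of(n,p)[:1]:
            X=w(p,d["at"]);print(c,n,round(d["score"],2),X.round(),toc(Q,X),px(p,X).round())
    e=tow(Q,(-140,-70,62.5));print(px(p,e))
plan(C(-298,-70,60,0),C(-157,-70,60,0,35))
```

```text
scene hook_tip 0.53 [551. 153.  64.] [-143.9  -69.5] [236. 223.]
[234.48152139 223.33433399]
top hook_tip 0.46 [549. 155.  63.] [-143.3  -66.8] [207. 180.]
[206.06858453 178.65519371]
t 12.32 at [487.7   9.4  84.4] [-180.     0.    65.9] F [ 0.   0.1 -1.4] op 0.253
[[[0.0112,-0.0012,0.0974,-0,0,-0.0007,0],[0.1128,0,-0,-0,0,0,0],[0.1128,0,-0,-0,0,0,0],[0.1128,0,-0,-0,0,0,0],[0.1128,0.0001,-0,-0,0,0,0]]]
[[[0.1127,0,-0,-0,0,0,0]]]
```

>>> drive_tool --rows '[[[0.011, -0.001, 0.097, 0, 0, -0.0007, 0], [0.115, 0, 0, 0, 0, 0, 0], [0.115, 0, 0, 0, 0, 0, 0], [0.11, 0, 0, 0, 0, 0, 0], [0.11, 0, 0, 0, 0, 0, 0]]]'

```text
t: 12.95
eef_pos: [534.6, 116.0, 60.1]
tcp_rot: [-3.142, 0.0, 1.153]
ft_force: [-0.4, -0.5, -1.6]
opening: 0.25
grip_force: 30.0
```

>>> drive_tool --rows '[[[0.115, 0, 0, 0, 0, 0, 0], [0, 0, 0, 0, 0, 0, 0]]]'

```text
t: 13.2
eef_pos: [546.3, 142.8, 60.0]
tcp_rot: [3.141, -0.0, 1.155]
ft_force: [-0.1, 0.2, -0.3]
opening: 0.253
grip_force: 30.0
```

```bash
python3 st.py
python3 - <<'E'
from q import *
p=env.read_camera("wrist");cv2.imwrite("pics/f.png",p["color"]);np.savez("f.npz",pose=p["pose"],K=p["camera_matrix"])
E
```

```text
13.2 [546.3 142.8  60. ] case [-155.1  -69.6] 0.253 30.0 F [-0.1  0.2 -0.3] Fcase [0.1 0.2]
```

View pics/f.png

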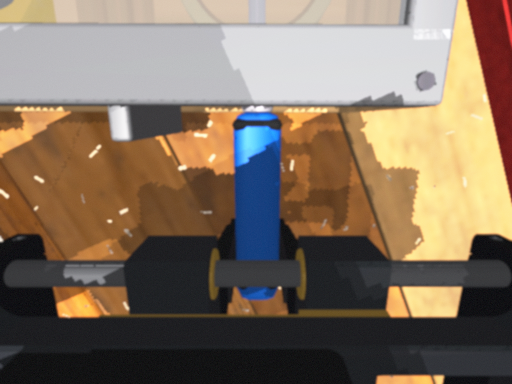

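The rod at (258,10) is centred in the ring (about 195–325). I'll lower the tip into the hole and drag.

>>> drive_tool --rows '[[[0, 0, 0.056, 0, 0, 0, 0], [0, 0, 0.056, 0, 0, 0, 0], [0, 0, 0, 0, 0, 0, 0]]]'

```text
t: 13.62
eef_pos: [545.1, 141.0, 30.5]
tcp_rot: [-3.139, 0.002, 1.152]
ft_force: [-0.1, -0.1, -1.2]
opening: 0.252
grip_force: 30.0
```

```bash
python3 st.py
```

```text
13.62 [545.1 141.   30.5] case [-157.2  -69.2] 0.252 30.0 F [-0.1 -0.1 -1.2] Fcase [-0.1  0. ]
```

>>> drive_tool --rows '[[[-0.05, 0.005, -0.004, 0, 0, 0, 0], [-0.07, 0.005, 0, 0, 0, 0, 0], [-0.08, 0, 0, 0, 0, 0, 0], [-0.08, 0, 0, 0, 0, 0, 0], [-0.08, 0, 0, 0, 0, 0, 0]]]'

```text
t: 14.25
eef_pos: [511.1, 56.9, 33.3]
tcp_rot: [3.141, -0.0, 1.153]
ft_force: [-0.2, -0.1, -0.7]
opening: 0.253
grip_force: 30.0
```

```bash
python3 st.py
python3 - <<'E'
from q import *
p=env.read_camera("top");cv2.imwrite("pics/g0.png",p["color"])
for d in env.place_of("masking_tape",p)[:2]:
    X=w(p,d["at"]);print(round(d["score"],2),X.round(),toc(Q,X),px(p,X).round())
E
```

```text
14.25 [511.1  56.9  33.3] case [-247.9  -72.3] 0.253 30.0 F [-0.2 -0.1 -0.7] Fcase [-0.2  0.1]
0.54 [587. 229.   6.] [-59.8 -71.7] [182. 171.]
```

>>> drive_tool --rows '[[[-0.07, 0, 0, 0, 0, 0, 0], [-0.08, 0, 0, 0, 0, 0, 0], [-0.08, 0, 0, 0, 0, 0, 0], [-0.08, 0, 0, 0, 0, 0, 0], [-0.08, 0, 0, 0, 0, 0, 0]]]'

```text
t: 14.98
eef_pos: [471.6, -31.5, 33.1]
tcp_rot: [3.141, 0.0, 1.154]
ft_force: [-0.0, 1.4, -1.2]
opening: 0.254
grip_force: 30.0
```

>>> drive_tool --rows '[[[-0.08, 0, 0, 0, 0, 0, 0], [-0.07, 0, 0, 0, 0, 0, 0], [-0.04, 0, 0, 0, 0, 0, 0], [0.02, 0, 0, 0, 0, 0, 0], [0, 0, 0, 0, 0, 0, 0]]]'

```text
t: 15.6
eef_pos: [455.1, -69.0, 33.1]
tcp_rot: [3.141, 0.0, 1.154]
ft_force: [0.4, 0.6, -1.1]
opening: 0.249
grip_force: 30.0
```

```bash
python3 st.py
python3 - <<'E'
from q import *
p=env.read_camera("top");cv2.imwrite("pics/g.png",cv2.resize(p["color"][110:270,110:380],(780,462),interpolation=cv2.INTER_CUBIC))
for d in env.place_of("masking_tape",p)[:2]:
    X=w(p,d["at"]);print(round(d["score"],2),X.round(),toc(Q,X),px(p,X).round())
E
```

```text
15.6 [455.1 -69.   33.1] case [-385.6  -72.5] 0.249 30.0 F [ 0.4  0.6 -1.1] Fcase [ 0.7 -0.1]
0.59 [545. 312.  -4.] [-0.8  0.4] [153. 185.]
```

View pics/g.png

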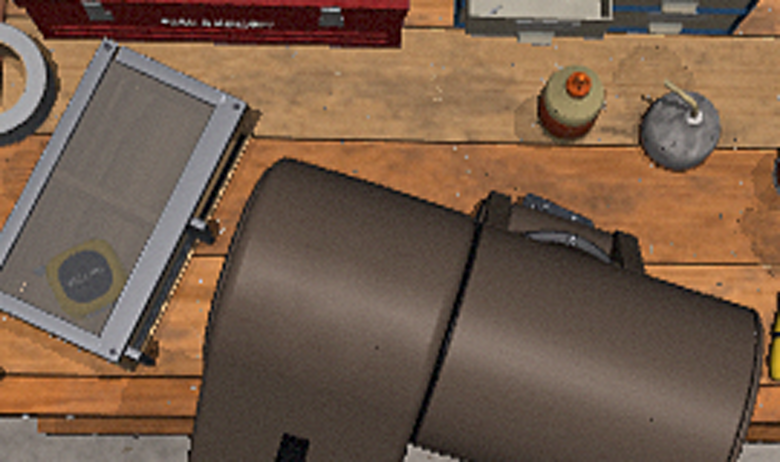

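The case's far bay is now empty, and the roll is under the arm. I'll lift the hook and lay it back at its original open spot.

```bash
python3 -c "
from q import *
plan((455,-69,93,66,0),(447,-262,93,88,0),(447,-262,24,88,0,30))"
```

```text
t 15.7 at [455.1 -69.   33.1] [180.    0.   66.1] F [ 0.1 -0.1 -0.1] op 0.252
[[[-0,-0.0001,-0.1198,0,0,0.0003,0],[-0,-0.0001,-0.1197,0,0,0.0003,0],[-0.1796,0.0711,0,0,0,-0.0305,0],[-0.1856,0.0537,0,0,0,-0.0305,0],[-0.1898,0.0356,0,0,0,-0.0305,0]]]
[[[-0.1924,0.0173,0.0001,0,0,-0.0305,0],[0,-0,0.092,0,0,-0,0],[0,-0,0.092,0,0,-0,0],[0,-0,0.092,0,0,-0,0]]]
```

>>> drive_tool --rows '[[[0, 0, -0.12, 0, 0, 0, 0], [0, 0, -0.12, 0, 0, 0, 0], [-0.18, 0.07, 0, 0, 0, -0.0305, 0], [-0.185, 0.054, 0, 0, 0, -0.0305, 0], [-0.19, 0.036, 0, 0, 0, -0.0305, 0]]]'

```text
t: 16.32
eef_pos: [449.0, -215.3, 93.3]
tcp_rot: [3.141, 0.0, 1.445]
ft_force: [0.4, 0.1, -0.9]
opening: 0.253
grip_force: 30.0
```

>>> drive_tool --rows '[[[-0.19, 0.017, 0, 0, 0, -0.0305, 0], [0, 0, 0.1, 0, 0, 0, 0], [0, 0, 0.1, 0, 0, 0, 0], [0, 0, 0.06, 0, 0, 0, 0], [0, 0, 0, 0, 0, 0, 0]]]'

```text
t: 16.95
eef_pos: [446.8, -261.4, 27.4]
tcp_rot: [-3.14, -0.001, 1.537]
ft_force: [0.4, -0.2, -0.6]
opening: 0.254
grip_force: 30.0
```

```bash
python3 st.py
python3 - <<'E'
from q import *
p=env.read_camera("top");cv2.imwrite("pics/h0.png",p["color"])
for n in ("masking_tape","hook_tip"):
  for d in env.place_of(n,p)[:2]:
    X=w(p,d["at"]);print(n,round(d["score"],2),X.round(),toc(Q,X),px(p,X).round())
E
```

```text
16.95 [ 446.8 -261.4   27.4] case [-564.8 -143.1] 0.254 30.0 F [ 0.4 -0.2 -0.6] Fcase [-0.  -0.5]
masking_tape 0.87 [527.  94.  -1.] [-207.1  -72. ] [228. 192.]
```

Roll is flat on the bench at case (-207,-72). I'll set the hook down.

>>> drive_tool --rows '[[[0, 0, 0.01, 0, 0, 0, 0], [0, 0, 0.008, 0, 0, 0, 0], [0, 0, 0, 0, 0, 0, 0]]]'

```text
t: 17.48
eef_pos: [446.9, -261.9, 23.7]
tcp_rot: [3.142, 0.0, 1.536]
ft_force: [0.8, 0.1, -1.2]
opening: 0.251
grip_force: 30.0
```

```bash
python3 st.py
```

```text
17.48 [ 446.9 -261.9   23.7] case [-565.2 -143.4] 0.251 30.0 F [ 0.8  0.1 -1.2] Fcase [ 0.4 -0.6]
```

```bash
python3 -c "
from q import *
plan((446.9,-262,22.5,88,.6),(446.9,-262,22.5,88,.6),(446.9,-262,22.5,88,.6),(446.9,-262,180,88,.6),C(-93,-13.5,180,.4),C(-92,-13.5,62,.4,40))"
```

```text
t 17.48 at [ 446.9 -261.9   23.7] [180.   0.  88.] F [ 0.8  0.1 -1.2] op 0.251
[[[-0.0004,-0.0002,0.0046,0,0,0.0001,0.6],[-0,0,0,0,0,0,0.6],[-0,0,0,0,0,0,0.6],[-0,0,-0.21,0,0,0,0.6],[-0.0001,0,-0.21,0,0,0,0.6]]]
[[[-0,0.0001,-0.21,0,0,0,0.6],[0.2163,0.0251,-0,0,0,0.0136,0.4],[0.2171,0.0159,-0,0,0,0.0136,0.4],[0.2176,0.0066,-0,0,0,0.0136,0.4],[0.2177,-0.0028,-0,0,0,0.0136,0.4]]]
[[[0.2174,-0.012,-0,0,0,0.0136,0.4],[0.2167,-0.0213,-0,0,0,0.0136,0.4],[0.2156,-0.0306,-0.0001,0,0,0.0136,0.4],[0.2141,-0.0397,-0,0,0,0.0136,0.4],[0.2121,-0.0489,-0.0001,0,0,0.0136,0.4]]]
[[[0.0014,-0,0.1573,0,0,-0,0.4],[0.0013,-0,0.1574,0,0,-0,0.4],[0.0014,-0,0.1573,0,0,-0,0.4]]]
```

>>> drive_tool --rows '[[[0, 0, 0.005, 0, 0, 0, 0], [0, 0, 0, 0, 0, 0, 0.6], [0, 0, 0, 0, 0, 0, 0.6], [0, 0, -0.2, 0, 0, 0, 0.6], [0, 0, -0.21, 0, 0, 0, 0.6]]]'

```text
t: 18.1
eef_pos: [446.6, -261.7, 125.7]
tcp_rot: [-3.14, -0.001, 1.536]
ft_force: [-0.3, 0.1, 0.4]
opening: 0.584
grip_force: 0.0
```

>>> drive_tool --rows '[[[0, 0, -0.21, 0, 0, 0, 0.6], [0.216, 0.025, 0, 0, 0, 0.0136, 0.4], [0.217, 0.016, 0, 0, 0, 0.0136, 0.4], [0.218, 0.007, 0, 0, 0, 0.0136, 0.4], [0.218, -0.003, 0, 0, 0, 0.0136, 0.4]]]'

```text
t: 18.73
eef_pos: [479.6, -44.9, 177.5]
tcp_rot: [3.141, 0.0, 1.364]
ft_force: [2.0, 0.3, -0.5]
opening: 0.402
grip_force: 0.0
```

>>> drive_tool --rows '[[[0.217, -0.012, 0, 0, 0, 0.0136, 0.4], [0.217, -0.021, 0, 0, 0, 0.0136, 0.4], [0.215, -0.031, 0, 0, 0, 0.0136, 0.4], [0.214, -0.04, 0, 0, 0, 0.0136, 0.4], [0.212, -0.049, 0, 0, 0, 0.0136, 0.4]]]'

```text
t: 19.35
eef_pos: [520.1, 224.3, 177.4]
tcp_rot: [3.141, 0.0, 1.15]
ft_force: [-0.4, -0.8, 0.2]
opening: 0.402
grip_force: 0.0
```

```bash
python3 st.py
python3 - <<'E'
from q import *
p=env.read_camera("wrist")
for n in ["rear_door_pull","front_door_pull"]:
    for d in env.place_of(n,p)[:2]:
        X=w(p,d["at"]);print(n,round(d["score"],2),X.round(),toc(Q,X),px(p,X).round())
plan(C(-92,-13.5,62,.4,40))
E
```

```text
19.35 [520.1 224.3 177.4] case [-91.4 -12.5] 0.402 0.0 F [-0.4 -0.8  0.2] Fcase [-0.9  0.1]
rear_door_pull 0.59 [521. 232.  68.] [-83.8 -10.6] [255. 190.]
front_door_pull 0.54 [ 658. -129.   -0.] [-358.4 -282.2] [448. 367.]
front_door_pull 0.46 [401. 286.  72.] [-83.7 121.1] [113. 191.]
t 19.5 at [519.8 224.5 177. ] [-180.     0.    66.2] F [-0.  -1.1  0.5] op 0.401
[[[-0.0009,0.0018,0.1533,-0,0,0.0003,0.4],[-0.0009,0.0018,0.1533,-0,0,0.0003,0.4],[-0.001,0.0018,0.1534,-0,0,0.0003,0.4]]]
```

>>> drive_tool --rows '[[[-0.001, 0.002, 0.153, 0, 0, 0, 0.4], [-0.001, 0.002, 0.153, 0, 0, 0, 0.4], [-0.001, 0.002, 0.153, 0, 0, 0, 0.4], [0, 0, 0, 0, 0, 0, 0], [0, 0, 0, 0, 0, 0, 0]]]'

```text
t: 20.12
eef_pos: [521.7, 220.7, 63.8]
tcp_rot: [3.141, -0.001, 1.151]
ft_force: [-0.5, 0.5, -0.7]
opening: 0.239
grip_force: 0.0
```

>>> drive_tool --rows '[[[0, 0, 0, 0, 0, 0, 0], [0, 0, 0, 0, 0, 0, 0], [0, 0.04, 0, 0, 0, 0, 0], [0, 0.08, 0, 0, 0, 0, 0], [0, 0.08, 0, 0, 0, 0, 0]]]'

```text
t: 20.75
eef_pos: [567.4, 200.7, 64.0]
tcp_rot: [3.141, -0.001, 1.152]
ft_force: [-2.0, 0.5, 6.7]
opening: 0.094
grip_force: 30.0
```

>>> drive_tool --rows '[[[0, 0.08, 0, 0, 0, 0, 0], [0, 0.08, 0, 0, 0, 0, 0], [0, 0.04, 0, 0, 0, 0, 0], [0, 0.01, 0, 0, 0, 0, 0], [0, 0, 0, 0, 0, 0, 0]]]'

```text
t: 21.38
eef_pos: [615.5, 179.2, 64.0]
tcp_rot: [3.14, -0.001, 1.151]
ft_force: [0.0, -1.2, 6.3]
opening: 0.092
grip_force: 30.0
```

```bash
python3 st.py
```

```text
21.38 [615.5 179.2  64. ] case [ -93.7 -118. ] 0.092 30.0 F [ 0.  -1.2  6.3] Fcase [-1.  -0.5]
```

>>> drive_tool --rows '[[[0, 0.01, 0, 0, 0, 0, 0], [0, 0.006, 0, 0, 0, 0, 0], [0, 0, 0, 0, 0, 0, 0]]]'

```text
t: 21.75
eef_pos: [617.9, 178.2, 63.9]
tcp_rot: [-3.141, -0.0, 1.152]
ft_force: [-6.2, 1.2, 7.3]
opening: 0.092
grip_force: 30.0
```

>>> drive_tool --rows '[[[0, 0.006, 0, 0, 0, 0, 0], [0, 0, 0, 0, 0, 0, 0]]]'

```text
t: 22.0
eef_pos: [618.1, 178.1, 63.8]
tcp_rot: [-3.139, 0.0, 1.152]
ft_force: [-12.8, 4.4, 10.8]
opening: 0.092
grip_force: 30.0
```

```bash
python3 st.py
```

```text
22.0 [618.1 178.1  63.8] case [ -93.7 -120.8] 0.092 30.0 F [-12.8   4.4  10.8] Fcase [-1.2 13.4]
```

>>> drive_tool --rows '[[[0, 0, 0, 0, 0, 0, 0.35], [0, -0.006, 0, 0, 0, 0, 0.35], [0, 0, -0.2, 0, 0, 0, 0.4], [0, 0, -0.2, 0, 0, 0, 0.4], [0, 0, -0.05, 0, 0, 0, 0.4]]]'

```text
t: 22.62
eef_pos: [619.5, 177.9, 178.5]
tcp_rot: [3.137, -0.003, 1.152]
ft_force: [0.2, 0.4, -0.8]
opening: 0.397
grip_force: 0.0
```

```bash
python3 st.py; python3 -c "
from q import *
plan(C(-93,118,165,.4,50),C(-92,118,62,.4,40))"
```

```text
22.62 [619.5 177.9 178.5] case [ -93.3 -122.2] 0.397 0.0 F [ 0.2  0.4 -0.8] Fcase [ 0.4 -0.1]
t 22.62 at [619.5 177.9 178.5] [179.7  -0.2  66. ] F [ 0.2  0.4 -0.8] op 0.397
[[[0.0001,-0.1922,0.01,0.0003,-0.0002,-0,0.4],[0.0002,-0.1922,0.0101,0.0003,-0.0002,-0,0.4],[0.0001,-0.1922,0.0103,0.0003,-0.0002,-0,0.4],[0.0002,-0.1922,0.0105,0.0003,-0.0002,-0,0.4],[0.0002,-0.1922,0.0108,0.0003,-0.0002,-0,0.4]]]
[[[0.0014,0,0.1373,-0,0,-0,0.4],[0.0013,0.0001,0.1373,-0,0,-0,0.4],[0.0014,0,0.1374,-0,0,-0,0.4]]]
```

>>> drive_tool --rows '[[[0, -0.192, 0.01, 0, 0, 0, 0.4], [0, -0.192, 0.01, 0, 0, 0, 0.4], [0, -0.192, 0.01, 0, 0, 0, 0.4], [0, -0.192, 0.01, 0, 0, 0, 0.4], [0, -0.192, 0.01, 0, 0, 0, 0.4]]]'

```text
t: 23.25
eef_pos: [397.6, 275.6, 162.0]
tcp_rot: [-3.141, 0.001, 1.151]
ft_force: [0.8, 0.8, -0.2]
opening: 0.402
grip_force: 0.0
```

```bash
python3 - <<'E'
from q import *
p=env.read_camera("wrist");cv2.imwrite("pics/i.png",p["color"])
for n in ["front_door_pull"]:
    for d in env.place_of(n,p)[:2]:
        X=w(p,d["at"]);print(n,round(d["score"],2),X.round(),toc(Q,X),px(p,X).round())
plan(C(-92,119,62,.4,40))
E
python3 st.py
```

```text
front_door_pull 0.57 [401. 285.  68.] [-84.4 120.6] [257. 192.]
t 23.35 at [395.3 276.  161.9] [-1.799e+02  1.000e-01  6.610e+01] F [0.2 0.5 0.3] op 0.399
[[[0.004,0.005,0.1332,-0.0002,0.0002,0.0003,0.4],[0.0039,0.0049,0.1332,-0.0002,0.0002,0.0003,0.4],[0.0039,0.0048,0.1332,-0.0002,0.0002,0.0003,0.4]]]
23.35 [395.3 276.  161.9] case [-94.8 122.5] 0.399 0.0 F [0.2 0.5 0.3] Fcase [0.6 0. ]
```

View pics/i.png

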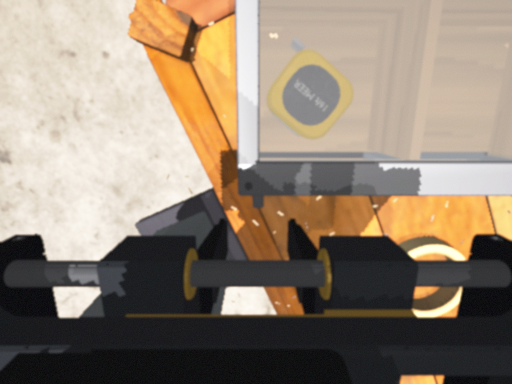

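The front pull is at (258,198), between the fingers, and the tape measure is undisturbed. I'll grip and push the door to its stop.

>>> drive_tool --rows '[[[0.004, 0.003, 0.133, 0, 0, 0, 0.4], [0.004, 0.003, 0.133, 0, 0, 0, 0.4], [0.004, 0.003, 0.133, 0, 0, 0, 0.4], [0, 0, 0, 0, 0, 0, 0], [0, 0, 0, 0, 0, 0, 0]]]'

```text
t: 23.98
eef_pos: [402.9, 277.2, 63.4]
tcp_rot: [3.141, -0.0, 1.152]
ft_force: [-0.2, 0.9, -0.1]
opening: 0.244
grip_force: 0.0
```

>>> drive_tool --rows '[[[0, 0, 0, 0, 0, 0, 0], [0, 0, 0, 0, 0, 0, 0], [0, -0.004, 0, 0, 0, 0, 0], [0, -0.004, 0, 0, 0, 0, 0], [0, 0, 0, 0, 0, 0, 0]]]'

```text
t: 24.6
eef_pos: [401.0, 278.2, 63.7]
tcp_rot: [3.14, -0.001, 1.152]
ft_force: [-0.6, -1.2, 7.9]
opening: 0.098
grip_force: 30.0
```

```bash
python3 st.py
```

```text
24.6 [401.  278.2  63.7] case [-90.5 118.2] 0.098 30.0 F [-0.6 -1.2  7.9] Fcase [-1.3  0.1]
```

>>> drive_tool --rows '[[[0, -0.008, 0, 0, 0, 0, 0], [0, -0.008, 0, 0, 0, 0, 0], [0, 0, 0, 0, 0, 0, 0]]]'

```text
t: 24.98
eef_pos: [398.8, 279.4, 63.7]
tcp_rot: [3.138, -0.002, 1.152]
ft_force: [9.5, -10.5, 4.1]
opening: 0.093
grip_force: 30.0
```

```bash
python3 st.py
```

```text
24.98 [398.8 279.4  63.7] case [-90.3 120.7] 0.093 30.0 F [  9.5 -10.5   4.1] Fcase [ -5.7 -12.9]
```

>>> drive_tool --rows '[[[0, 0, 0, 0, 0, 0, 0.35], [0, 0.006, 0, 0, 0, 0, 0.4], [0, 0, -0.15, 0, 0, 0, 0.4], [0, 0, -0.2, 0, 0, 0, 0.4], [0, 0, -0.2, 0, 0, 0, 0.4]]]'

```text
t: 25.6
eef_pos: [398.0, 279.0, 201.8]
tcp_rot: [-3.141, 0.001, 1.152]
ft_force: [0.8, -0.1, -0.0]
opening: 0.398
grip_force: 0.0
```

>>> drive_tool --rows '[[[-0.2, 0.05, -0.1, 0, 0, 0, 0.4], [-0.2, 0.05, -0.1, 0, 0, 0, 0.4], [-0.2, 0.05, 0, 0, 0, 0, 0.4], [-0.2, 0.05, 0, 0, 0, 0, 0.4], [0, 0, 0, 0, 0, 0, 0.4]]]'

```text
t: 26.22
eef_pos: [362.0, 73.9, 250.6]
tcp_rot: [3.141, 0.0, 1.147]
ft_force: [-0.6, -0.2, 0.5]
opening: 0.397
grip_force: 0.0
```

```bash
python3 st.py
python3 - <<'E'
from q import *
a=env.read_camera("top");b=env.read_camera("scene")
A=cv2.resize(a["color"][110:270,110:380],(500,296));B=cv2.resize(b["color"][120:360,120:380],(300,277))
o=np.zeros((300,800,3),np.uint8);o[:296,:500]=A;o[:277,500:]=B;cv2.imwrite("pics/j.png",o)
for n in ["masking_tape","chip_hook","rear_door_pull","front_door_pull","glue_bottle","oil_can"]:
    for d in env.place_of(n,a)[:1]:
        X=w(a,d["at"]);print(n,round(d["score"],2),X.round(),toc(Q,X))
E
```

```text
26.23 [362.   73.9 250.6] case [-293.    70.7] 0.397 0.0 F [-0.6 -0.2  0.5] Fcase [-0.4  0.4]
masking_tape 0.78 [527.  95.   0.] [-206.6  -71.7]
chip_hook 0.68 [ 447. -241.    7.] [-546.3 -135. ]
rear_door_pull 0.42 [624. 187.  70.] [ -83.5 -122.3]
front_door_pull 0.73 [404. 281.  73.] [-86.6 117.2]
glue_bottle 0.81 [ 665. -134.   -1.] [-359.6 -290.6]
oil_can 0.65 [ 639. -244.   -0.] [-470.5 -311.5]
```

View pics/j.png

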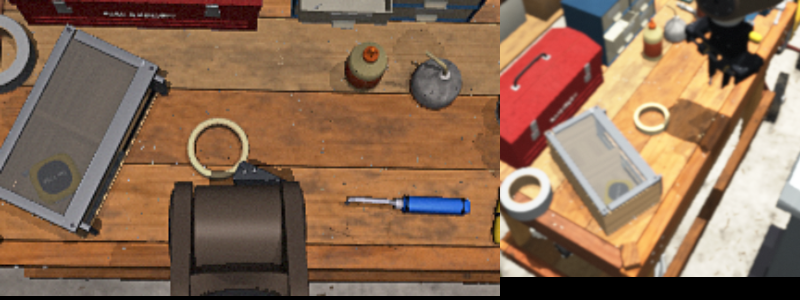

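The picture shows both doors shut (pulls at (160,88) and (85,228)) and the roll flat on the bench at (218,148). The hook is laid down at (405,203), the bystanders have not moved, and the robot is clear of everything.

```bash
python3 -c "
from cell import env
print(env.job_done())"
```

```text
the job is handed in; nothing more can be done
None
```

The job is done and handed in at about 26 s: the masking tape lies flat on the bench in front of the case, the hook is laid down on the open bench, both doors are shut against their stops, and the tape measure, glue bottle and oil can were not disturbed.

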